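# Seat the slicing plate in its sprung dock and hold it home

### The job

Take the slicing plate (the one with the single wide grip tab) out of the wooden rack, slide it into the slot of the grey dock and press it down against the dock's spring until its flange lies flush on the dock's stops. Press it home firmly but do not ram it, and leave the grating plate in the rack and everything else standing where it is. Finish while still holding the plate pressed fully home, so that I can turn the catches: the spring throws it up again if you let go.

Things in the scene. Friction and masses are not known exactly. Their poses are not given: they have to be found in the camera images.
- slicing_plate: Plate to fit, 0.2 kg, hangs upright in either place of the rack. Steel slab 8 (x) x 100 (y) x 46 mm high with one slanting slit; black flange 24 x 130 mm on it, 46 to 52 mm above the origin; black grip tab 8 (x) x 60 mm (y), from 52 to 92 mm. Origin: middle of the slab's lower edge; z up, x through its thickness, y along its width. Front and back alike: either way round will do.
- grating_plate: A second plate with the same slab, flange, heights and axes, but rows of round holes in the slab and, instead of one wide tab, two narrow ears 16 mm wide at y = -42 and +42 mm. Hangs in the rack's other place and is to stay there. Origin: middle of the slab's lower edge.
- rack: Fixed wooden rack, 170 (x) x 130 (y) mm: two rails along x, tops 61 mm over the worktop, carry the plates' flanges between small bumps (66 mm high). The plates hang at x = -40 and +40 mm, square to it, lower edges 15 mm over the worktop; the way out is straight up. Origin: centre of its underside. Wall cupboards hang behind, beyond x = 0.57 m from 0.48 m up.
- dock: Fixed grey dock, 64 (x) x 178 (y) mm. Upright slot 10.5 (x) x 103 (y) mm in the middle of its top; slanting lead-in of about 4 mm round the mouth, upper edge at z = 56 mm. A small catch on each end (y = -76, +76 mm, top at 68 mm). Origin: centre of its underside, z up. Fully home the plate's origin is at (0, 0, 15 mm) in this frame, its x along the dock's x, either way round.
- dock_stops: The dock's hard stops, part of it and fixed to it: two steel pads beside the ends of the slot (y = -62 and +62 mm), tops 61 mm over the dock's underside, on which the plate's flange lies when fully home. Origin and axes: as the dock's.
- ejector (a joint): The sprung plunger at the bottom of the dock's slot, travel in m: 0 up at rest, 0.020 when the plate is on the stops, 0.024 its own end. It pushes up with 3.5 N at rest, growing by 0.3 N per mm to 9.5 N when the plate is home.
- ejector_top (a point): Middle of the plunger's top face (46 by 9 mm), at rest 35 mm over the worktop, so the slab meets it with 20 mm still to go.
- egg_timer: Egg timer, 59 mm across, 52 mm high, standing between rack and dock; to be left alone. Origin: centre of its underside.
- spice_a: Spice jar, 41 mm across, 105 mm high, standing behind the gap between rack and dock; to be left alone. Origin: centre of its underside.
- tin_tuna: Flat tin, 86 mm across, 40 mm high, standing behind the dock; to be left alone. Origin: centre of its underside.
- mug_stripe: Mug, 91 mm high, standing behind the rack; to be left alone. Origin: centre of its underside.
- garlic: Garlic bulb, 56 mm across, behind the dock; to be left alone. Origin: centre of its underside.
- jar_honey: Jar with a lid, 71 mm across, 110 mm high, at the back; to be left alone. Origin: centre of its underside.

How it is judged:
By the outcome, as a careful person would: the job done as asked, in the order asked, and still so for the second after the job is handed in, while the arm keeps its last pose, push and grip.
It also fails if it takes over 56 s, if anything falls off the work surface, if the arm or the gripper's body presses on something with over 40 N, if the wrist force passes 120 N, or if a joint passes its speed limit or range.

### The arm

A 6-joint arm with a two-finger parallel gripper is mounted at the origin on a cart in front of the work surface, level with it; the furniture and walls round the work are solid. World frame = base frame: x ahead of the robot, y to its left, z up, the work surface at z = 0. Lengths are in mm, angles in degrees, forces in N, time in s.
With the tool pointing down it reaches from about 350 to 850 mm from the base axis. Payload 8.1 kg.
Tool frame: the origin (TCP) lies between the finger pads; the fingertips stand 22 mm ahead of it and the grasp point (between the pads) lies 3 mm ahead of it; z points along the fingers, y is the line along which they close (so a half turn about z gives the same grasp; the last joint's range is limited). The gripper opens to 85 mm and grips with 20 to 120 N. Pads are 22 mm wide; open, the fingers measure 114 mm over their backs; the gripper's body (76 mm by 85 mm) begins 54 mm behind the grasp point. The pads swing forward as they close: fully open they stand 13 mm farther back than shut.
Start: joints at [-77.143, 7.471, 85.268, -0, 87.261, -4.893], TCP at [182.941, -571.435, 253.292] pointing down, gripper open.
Joint ranges: [-169.43, 169.43], [-51.17, 129.36], [1.28, 143.12], [-76.62, 256.62], [0, 156.53], [-152.29, 152.29]. Speed limits (degrees/s): [136.94, 136.94, 159.86, 180, 180, 180].

### API

Orientations are given as [roll, pitch, yaw] about the fixed x, y, z axes, in that order (R = Rz(yaw) Ry(pitch) Rx(roll)).
In Python, from bench import sense, snapshot, calibration, hand_in gives the robot as it stands.
- The arm moves only by the shell command python3 -m crank 'ROWS' [FORCE]. ROWS is JSON, a list of rows, each a list of 5 numbers: the shift along the tool's x, y, z in cm, then the turn about the tool's z in rad, then the finger opening in cm, from 0 to 8.54. A call has 1 to 20 rows; each row is the pose to reach, as a shift and turn from the pose commanded when the call began, along the tool's axes at that moment; what a row does not reach only later rows make up. A row lasts 1/10 s, in which the tool goes at most 50 mm and 8.59 degrees, less where a joint would pass 70% of its speed; a pose out of reach is approached as far as the arm can. A call with a gripper value outside its range is refused whole. The fingers move at their own pace and stop on an object; FORCE is the grip in N (left out, the last holds). Time passes only in rows, so rows that repeat a pose let the fingers close. It gives the time, the measured TCP pose, the force, the opening and the grip force at its end, in the units of the state.
- sense(): the state, without advancing time (a new reading comes with each control period).
- snapshot(name): name is "scene" or "top" or "wrist"; returns (picture, depth): 420x560x3 uint8, red, green, blue; 420x560 float32, mm along the optical axis (not along the pixel's ray), 0 where there is no reading.
- calibration(name): a dict with "fovy" (degrees; the focal length in pixels is half the picture's height over the tangent of half this angle, whatever the lens; pixels are square), "cx", "cy" (the principal point, pixels), "rvec" (rotation vector, rad) and "tvec" (3), from world to camera coordinates, as OpenCV has them; the wrist camera has in their place "tool_from_camera" (4x4, takes a point from camera to tool coordinates, whose origin is the TCP and whose axes are the flange's). Camera axes: x right, y down, z forward; pixel columns grow to the right and rows downward; lengths in mm; the calibration is good to about 2 mm. A picture is of the moment at which its call begins: read the wrist's pose just before it. calibration takes no time and is no camera call.
- hand_in(): hands the job in; it is judged then, once.
The state is a dict: "time": time; "joint_pos": joint angles; "qd": joint speeds; "joint_efforts": joint torques, N m; "tool_pos": TCP position; "tcp_rot": TCP orientation; "ft_force": force on the tool from outside, world axes, zero at the start; "wrist_torque": the same for the moment, N m; "finger_gap": finger opening in mm; "grip_force": force on a finger pad.
Only numpy, scipy, OpenCV 4.12 (cv2) and the standard library are available. Lean on these libraries where they do the work, as an engineer would, in place of code of your own. Each camera call takes 0.05 s, during which the arm holds its last target. There are 200 camera calls.

## Working session

There is one attempt and no reset: what is moved stays moved. The work goes in short steps, Python scripts to look and compute and a shell command to move; the robot and the scene stay as the last step left them, time stands still between calls to the robot, and variables do not carry over. Pictures are saved under pics/ and viewed, at most 10 in all, crops included, and the job is handed in when it is done.

```bash
mkdir -p pics; cat > h.py <<'E'
import numpy as np,cv2
from bench import sense,snapshot,calibration
from scipy.spatial.transform import Rotation as R
def cloud(name):
    s=sense(); im,d=snapshot(name); c=calibration(name)
    f=d.shape[0]/2/np.tan(np.radians(c["fovy"])/2)
    v,u=np.mgrid[:d.shape[0],:d.shape[1]]
    p=np.stack([(u-c["cx"])*d/f,(v-c["cy"])*d/f,d],-1).astype(float)
    if "rvec" in c:
        M=R.from_rotvec(np.ravel(c["rvec"])).as_matrix(); w=(p-np.ravel(c["tvec"]))@M
    else:
        T=np.array(c["tool_from_camera"]); q=p@T[:3,:3].T+T[:3,3]
        w=q@R.from_euler("xyz",s["tcp_rot"],degrees=True).as_matrix().T+s["tool_pos"]
    w[d==0]=np.nan
    return im,w
E
python3 - <<'E'
from h import *
print(sense())
for n in("scene","top"):
    im,w=cloud(n); cv2.imwrite(f"pics/{n}0.png",im[...,::-1]); np.save(f"pics/{n}0.npy",w)
E
```

```text
{'time': 0.0, 'joint_pos': array([-7.71439326e+01,  7.51493520e+00,  8.53310924e+01, -6.23357861e-04,
        8.72613038e+01, -4.89138479e+00]), 'qd': array([-6.82824452e-02, -3.40618486e-02, -1.34841514e-02, -4.46015161e-05,
        2.34970947e-02,  2.02734741e-02]), 'joint_efforts': array([ 1.75577494e-03, -5.69391096e+01, -5.00549805e+01, -1.43163466e-04,
        1.48995803e-02,  6.39242148e-05]), 'tool_pos': array([ 182.81133199, -570.92519298,  252.22882106]), 'tcp_rot': array([-1.79893006e+02, -8.53150592e-03,  1.77474746e+01]), 'ft_force': array([-0.43440639, -0.43921992,  0.14412984]), 'wrist_torque': array([-0.00530435, -0.02428359,  0.03395172]), 'grip_force': 0.0, 'finger_gap': 85.10026476441512}
```

View pics/scene0.png

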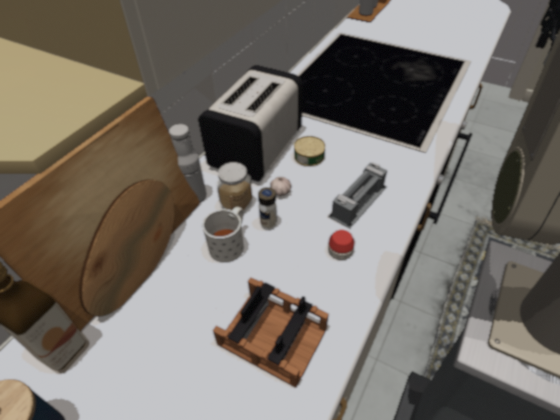

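View pics/top0.png

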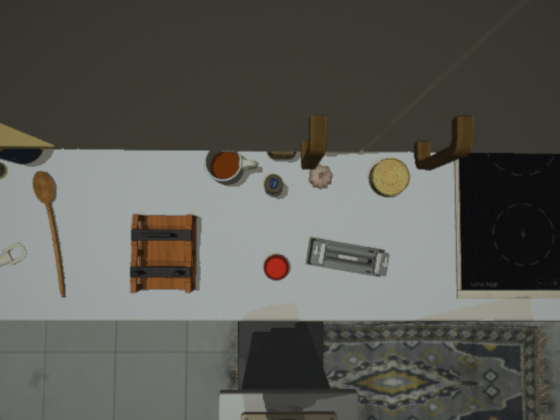

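The top picture shows the rack at about (163,253), with plates at rows 236 and 271. The dock is at (347,257) and the timer at (276,267). Next I'll measure both with the clouds.

```bash
python3 - <<'E'
from h import *
w=np.load("pics/top0.npy"); 
def box(u0,u1,v0,v1,zl,zh):
    q=w[v0:v1,u0:u1].reshape(-1,3); return q[(q[:,2]>zl)&(q[:,2]<zh)]
def rect(q): print(len(q),q.mean(0).round(1),cv2.minAreaRect(q[:,:2].astype(np.float32)))
for v0,v1 in((225,250),(260,285)):
    for z in((60,75),(85,125)): print(v0,z); rect(box(120,205,v0,v1,*z))
print("rack");rect(box(120,205,205,300,30,75))
print("dock");rect(box(295,400,225,285,25,85))
print("dockhi");rect(box(295,400,225,285,62,85))
w=np.load("pics/scene0.npy")
q=w[270:385,205:335].reshape(-1,3);q=q[q[:,2]>85]
for m in (q[:,0]<q[:,0].mean(),q[:,0]>=q[:,0].mean()): rect(q[m]); print(np.histogram(q[m][:,1],12))
E
```

```text
225 (60, 75)
685 [506.1 278.7  66.2] ((503.0787658691406, 279.89593505859375), (51.96475601196289, 130.1260986328125), 0.29317110776901245)
225 (85, 125)
124 [508.5 277.7 105.7] ((508.5215148925781, 279.3877258300781), (6.296640396118164, 59.2276496887207), 0.2239832729101181)
260 (60, 75)
720 [428.4 278.4  66.4] ((427.61810302734375, 280.4050598144531), (51.73223114013672, 130.6341094970703), 0.20869439840316772)
260 (85, 125)
87 [428.7 283.  102.8] ((428.3388671875, 279.906494140625), (99.15428161621094, 7.54442024230957), 89.9260025024414)
rack
1984 [467.1 279.2  63.4] ((468.3238220214844, 280.6196594238281), (169.497314453125, 131.3872528076172), 0.018788624554872513)
dock
1497 [ 458.9 -129.2   55.3] ((458.75311279296875, -129.75454711914062), (170.18333435058594, 50.17873764038086), 80.577880859375)
dockhi
126 [ 462.2 -131.3   65.1] ((459.5096130371094, -129.5919647216797), (163.96414184570312, 40.32272720336914), 82.05607604980469)
165 [428.4 284.9 101.4] ((429.1531066894531, 280.0799255371094), (99.84363555908203, 8.441807746887207), 89.53408813476562)
(array([30, 46,  0,  0,  0,  0,  0,  0,  0,  1, 34, 54]), array([230.15397579, 238.47430867, 246.79464155, 255.11497444,
       263.43530732, 271.7556402 , 280.07597308, 288.39630596,
       296.71663884, 305.03697172, 313.3573046 , 321.67763748,
       329.99797036]))
279 [507.5 282.1 101.4] ((509.0606689453125, 279.190185546875), (60.58876419067383, 8.705819129943848), 89.87335968017578)
(array([12, 24, 20, 25, 21, 22, 23, 23, 23, 25, 22, 39]), array([248.90082522, 253.94974291, 258.99866059, 264.04757827,
       269.09649596, 274.14541364, 279.19433132, 284.243249  ,
       289.29216669, 294.34108437, 299.39000205, 304.43891974,
       309.48783742]))
```

The slicing plate is the far one, at about (508.7, 279.7) with yaw 0. The dock is at about (459, -130) with yaw about -9°. I'll pause over the dock for a close look, already turned to its yaw.

```bash
python3 -m crank '[[37,-34.5,0,-1.11,8.5],[37,-34.5,0,-1.11,8.5],[37,-34.5,0,-1.11,8.5],[37,-34.5,0,-1.11,8.5],[37,-34.5,0,-1.11,8.5],[37,-34.5,0,-1.11,8.5],[37,-34.5,0,-1.11,8.5],[37,-34.5,0,-1.11,8.5],[37,-34.5,0,-1.11,8.5],[37,-34.5,0,-1.11,8.5],[37,-34.5,0,-1.11,8.5],[37,-34.5,0,-1.11,8.5],[37,-34.5,0,-1.11,8.5],[37,-34.5,0,-1.11,8.5],[37,-34.5,0,-1.11,8.5],[37,-34.5,0,-1.11,8.5]]'
python3 - <<'E'
from h import *
im,w=cloud("wrist"); cv2.imwrite("pics/w1.png",im[...,::-1]); np.save("pics/w1.npy",w)
s=sense();print(s["time"],s["tool_pos"],s["tcp_rot"],s["qd"].round(1)); print(np.array(calibration("wrist")["tool_from_camera"]).round(2))
E
```

```text
time: 1.7
tool_pos: [429.8, -131.1, 253.3]
tcp_rot: [-180.0, 0.0, 81.2]
ft_force: [-0.3, 0.9, -0.7]
finger_gap: 85.2
grip_force: 0.0
1.75 [ 429.87034979 -130.89058395  253.30720543] [1.79998155e+02 3.07017746e-03 8.12531674e+01] [ 0.5  0.  -0.1 -0.  -0.1  0.1]
[[   0.     -0.95   -0.31   81.62]
 [   1.      0.      0.      0.4 ]
 [  -0.     -0.31    0.95 -120.7 ]
 [   0.      0.      0.      1.  ]]
```

View pics/w1.png

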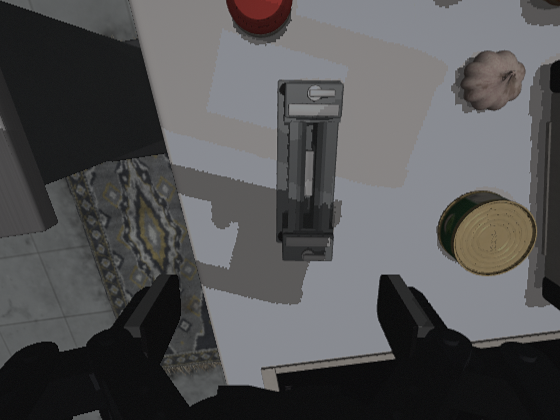

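The wrist view shows the whole dock: columns 277–343, rows 80–262, with the slot running along about column 310 and a white pad at each end. Now I'll fit its pose.

```bash
python3 - <<'E'
from h import *
w=np.load("pics/w1.npy"); q=w[60:280,255:365].reshape(-1,3); q=q[np.isfinite(q[:,2])]
print(np.histogram(q[:,2],bins=np.arange(-6,76,3)))
for zl,zh in((20,80),(64,75),(58.5,63.5),(52,58.5)):
    m=q[(q[:,2]>zl)&(q[:,2]<zh)]; print(zl,len(m),m.mean(0).round(1),cv2.minAreaRect(m[:,:2].astype(np.float32)))
# slot: low points inside dock
c=np.array([459.,-130]); a=np.radians(-8.5); u=np.array([np.cos(a),np.sin(a)]); v=np.array([-u[1],u[0]])
L=np.c_[(q[:,:2]-c)@u,(q[:,:2]-c)@v,q[:,2]]
for y in range(-88,92,8):
    s=L[(abs(L[:,1]-y)<4)&(L[:,2]>25)]; 
    if len(s): 
        s=s[np.argsort(s[:,0])]; b=[(int(x),round(float(np.median(s[abs(s[:,0]-x)<1,2])))) for x in range(-33,34,3) if (abs(s[:,0]-x)<1).any()]; print(y,s[:,0].min().round(1),s[:,0].max().round(1),*[f"{x}:{z}" for x,z in b])
E
```

```text
(array([   0, 6443, 7047, 1962,  299,   83,   26,   28,   27,   26,   32,
         39,   30,  379,   73,   59,   50,   68,   80,  787, 2544, 2470,
       1091,  137,  301,   19,    0]), array([-6, -3,  0,  3,  6,  9, 12, 15, 18, 21, 24, 27, 30, 33, 36, 39, 42,
       45, 48, 51, 54, 57, 60, 63, 66, 69, 72, 75]))
20 8196 [ 461.6 -122.4   55.6] ((460.9066162109375, -128.7471923828125), (170.0343017578125, 50.82181167602539), 80.5882797241211)
64 395 [ 468.1 -113.5   67.2] ((466.5355529785156, -129.20242309570312), (163.566650390625, 22.45654296875), 80.6527099609375)
58.5 2439 [ 462.1 -116.3   60.1] ((460.9110107421875, -128.4636688232422), (169.06613159179688, 49.59476852416992), 80.73590087890625)
52 4361 [ 461.3 -123.9   55.7] ((460.8305358886719, -128.73788452148438), (170.0710906982422, 50.49181365966797), 80.50999450683594)
-80 -24.8 24.7 -24:58 -21:59 -18:59 -15:59 -12:59 -9:59 -6:59 -3:64 0:64 3:68 6:68 9:63 12:59 15:67 18:59 21:59 24:59
-72 -24.8 25.5 -24:59 -21:59 -18:59 -15:59 -12:59 -9:59 -6:60 -3:65 0:65 3:65 6:65 9:59 12:60 15:60 18:59 21:59 24:59
-64 -24.8 25.1 -24:57 -2
[... 1305 characters left out ...]
:56 -3:53 9:54 12:58 15:56 18:55 21:55
48 -17.5 22.5 -18:55 -15:55 -12:55 -9:57 -6:57 -3:52 9:53 12:58 15:56 18:55 21:55
56 -22.8 27.9 -21:53 -18:55 -15:56 -12:55 -9:57 -6:57 -3:55 0:56 3:55 6:56 9:55 12:57 15:57 18:57 21:55 24:54 27:54
64 -22.8 27.2 -21:58 -18:61 -15:61 -12:61 -9:61 -6:61 -3:61 0:61 3:61 6:61 9:61 12:61 15:61 18:61 21:61 24:61 27:59
72 -22.6 28.0 -21:59 -18:59 -15:59 -12:59 -9:59 -6:59 -3:59 0:63 3:61 6:63 9:60 12:60 15:59 18:59 21:59 24:59 27:58
80 -22.5 28.2 -21:59 -18:59 -15:59 -12:59 -9:59 -6:59 -3:62 0:66 3:68 6:68 9:67 12:68 15:67 18:67 21:59 24:59 27:59
88 -22.1 27.6 -21:58 -18:59 -15:59 -12:59 -9:59 -6:59 -3:59 0:59 3:58 6:59 9:58 12:58 15:58 18:58 21:59 24:59 27:59
```

```bash
python3 -m crank '[[41.8,1.5,5.3,-0.153,8.5],[41.8,1.5,5.3,-0.153,8.5],[41.8,1.5,5.3,-0.153,8.5],[41.8,1.5,5.3,-0.153,8.5],[41.8,1.5,5.3,-0.153,8.5],[41.8,1.5,5.3,-0.153,8.5],[41.8,1.5,5.3,-0.153,8.5],[41.8,1.5,5.3,-0.153,8.5],[41.8,1.5,5.3,-0.153,8.5],[41.8,1.5,5.3,-0.153,8.5],[41.8,1.5,5.3,-0.153,8.5],[41.8,1.5,5.3,-0.153,8.5]]'
python3 - <<'E'
from h import *
im,w=cloud("wrist"); cv2.imwrite("pics/w2.png",im[...,::-1]); np.save("pics/w2.npy",w)
s=sense();print(s["time"],s["tool_pos"],s["tcp_rot"])
q=w.reshape(-1,3); q=q[np.isfinite(q[:,2])&(abs(q[:,0]-508)<35)&(abs(q[:,1]-280)<75)]
for zl,zh in((95,115),(63,70)):
    m=q[(q[:,2]>zl)&(q[:,2]<zh)]; print(zl,len(m),m.mean(0).round(1),cv2.minAreaRect(m[:,:2].astype(np.float32)),m.min(0),m.max(0))
E
```

```text
time: 2.95
tool_pos: [508.0, 279.7, 200.4]
tcp_rot: [-180.0, 0.0, 90.0]
ft_force: [0.4, -0.2, -0.7]
finger_gap: 85.1
grip_force: 0.0
3.0 [508.13754429 279.64631192 200.60329015] [1.79980230e+02 9.23198649e-03 9.00262761e+01]
95 1033 [510.1 284.5 106.5] ((510.216552734375, 282.1349792480469), (59.86576461791992, 7.482165813446045), 89.9825210571289) [506.4671908  252.20198028  95.49055343] [513.95301275 312.06741652 108.87140525]
63 4593 [509.9 291.4  66.7] ((507.2779235839844, 281.74957275390625), (48.989681243896484, 129.94505310058594), 0.0763637125492096) [482.85392653 216.78650928  63.0082607 ] [531.85681974 346.73905874  69.5886428 ]
```

View pics/w2.png

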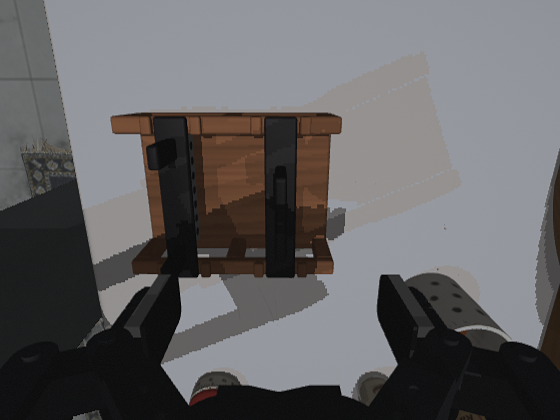

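The plate with the single tab sits at columns 265–297, with its tab at (281,190), and nothing is in the way of the fingers. I'm descending to grip it.

```bash
python3 -m crank '[[0.2,0.15,4,0,6],[0.2,0.15,7,0,6],[0.2,0.15,9,0,6],[0.2,0.15,10,0,6],[0.2,0.15,10.75,0,6],[0.2,0.15,10.75,0,6],[0.2,0.15,10.75,0,0],[0.2,0.15,10.75,0,0],[0.2,0.15,10.75,0,0],[0.2,0.15,10.75,0,0],[0.2,0.15,10.75,0,0],[0.2,0.15,10.75,0,0],[0.2,0.15,10.75,0,0],[0.2,0.15,10.75,0,0],[0.2,0.15,10.75,0,0],[0.2,0.15,10.75,0,0]]' 80
```

```text
time: 4.6
tool_pos: [509.8, 283.2, 93.7]
tcp_rot: [179.9, -0.0, 90.1]
ft_force: [-2.6, 0.1, 5.6]
finger_gap: 7.2
grip_force: 78.7
```

```bash
python3 -m crank '[[0,0,-0.5,0,0],[0,0,-1.5,0,0],[0,0,-3,0,0],[0,0,-5,0,0],[0,0,-8,0,0],[0,0,-11,0,0],[0,0,-14,0,0],[0,0,-14,0,0],[0,0,-14,0,0]]'
python3 - <<'E'
from h import *
im,w=cloud("wrist"); cv2.imwrite("pics/w3.png",im[...,::-1]); np.save("pics/w3.npy",w)
s=sense();print(s["time"],s["tool_pos"],s["tcp_rot"])
q=(w.reshape(-1,3)-s["tool_pos"]); q=q[np.isfinite(q[:,2])&(abs(q[:,0])<40)&(abs(q[:,1])<90)]
for zl,zh in((8,18),(-32,-22)):
    m=q[(q[:,2]>zl)&(q[:,2]<zh)]; print(zl,len(m),m.mean(0).round(1),cv2.minAreaRect(m[:,:2].astype(np.float32)),m.min(0),m.max(0)) if len(m) else 0
E
```

```text
time: 5.5
tool_pos: [509.9, 283.2, 234.3]
tcp_rot: [179.9, -0.1, 90.1]
ft_force: [0.2, 0.6, -3.4]
finger_gap: 6.9
grip_force: 78.2
5.55 [509.10343879 282.80396169 232.54600456] [-1.79986198e+02  6.82987950e-03  9.01162208e+01]
8 4035 [ 1.5  4.7 14.5] ((-1.2012767791748047, 0.8278694152832031), (57.12891387939453, 32.223854064941406), 70.34521484375) [-15.59145678 -29.51230237   8.00942968] [18.60424305 29.63535272 17.9819497 ]
-32 5950 [  1.4  35.3 -25.1] ((1.588134765625, -1.2323532104492188), (24.096803665161133, 130.50100708007812), 0.2145719826221466) [-10.65625326 -66.45284335 -29.18441207] [ 13.52929556  64.05220669 -22.00236557]
```

View pics/w3.png

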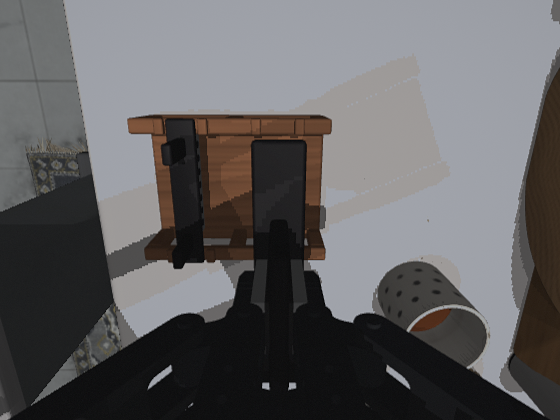

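The plate is held square, with the grating plate still in the rack at columns 165–200. The wrist view reads about 1.5 mm off across the plate, so I'll correct for that. Now moving over the dock.

```bash
python3 -m crank '[[-2,-0.3,0,0.02,0],[-5,-0.7,0,0.05,0],[-9,-1.2,0,0.08,0],[-13,-1.6,0,0.1,0],[-17,-2.1,0,0.12,0],[-21,-2.6,0,0.14,0],[-25,-3.1,0,0.167,0],[-29,-3.6,0,0.167,0],[-33,-4.1,0,0.167,0],[-36.5,-4.6,0,0.167,0],[-39,-4.9,0,0.167,0],[-40.5,-5.06,1,0.167,0],[-41.0,-5.06,3,0.167,0],[-41.0,-5.06,5,0.167,0],[-41.0,-5.06,6,0.167,0],[-41.0,-5.06,6,0.167,0],[-41.0,-5.06,6,0.167,0]]'
python3 - <<'E'
from h import *
im,w=cloud("wrist"); cv2.imwrite("pics/w4.png",im[...,::-1]); np.save("pics/w4.npy",w)
s=sense();print(s["time"],s["tool_pos"],s["tcp_rot"])
a=np.radians(-9.45); u=np.array([np.cos(a),np.sin(a)]); v=np.array([-u[1],u[0]])
q=w.reshape(-1,3); q=q[np.isfinite(q[:,2])]; d=q[:,:2]-s["tool_pos"][:2]; L=np.c_[d@u,d@v,q[:,2]]
L=L[(abs(L[:,0])<45)&(abs(L[:,1])<110)]
for zl,zh in((s["tool_pos"][2]-32,s["tool_pos"][2]-22),(25,75),(63.5,75)):
    m=L[(L[:,2]>zl)&(L[:,2]<zh)]; print(zl,len(m),cv2.minAreaRect(m[:,:2].astype(np.float32)),m.min(0).round(1),m.max(0).round(1))
E
```

```text
time: 7.25
tool_pos: [459.4, -126.9, 172.7]
tcp_rot: [-179.9, -0.0, 80.6]
ft_force: [0.8, 0.0, -0.8]
finger_gap: 6.9
grip_force: 78.1
7.3 [ 459.9030355  -127.05156032  173.42480685] [1.79966335e+02 6.68705944e-03 8.05717196e+01]
141.4248068478288 5986 ((-0.08769798278808594, -1.2761917114257812), (24.071016311645508, 130.2055206298828), 0.004077003337442875) [-12.1 -66.4 141.7] [ 11.9  63.8 151.4]
25 4143 ((1.0518550872802734, 14.692668914794922), (137.31166076660156, 50.704345703125), 89.9727554321289) [-24.3 -54.   25.1] [26.4 83.3 69.8]
63.5 447 ((6.176682472229004, 69.7225570678711), (19.986684799194336, 24.503005981445312), 77.37832641601562) [-4.9 57.3 63.5] [17.9 80.9 69.8]
```

View pics/w4.png

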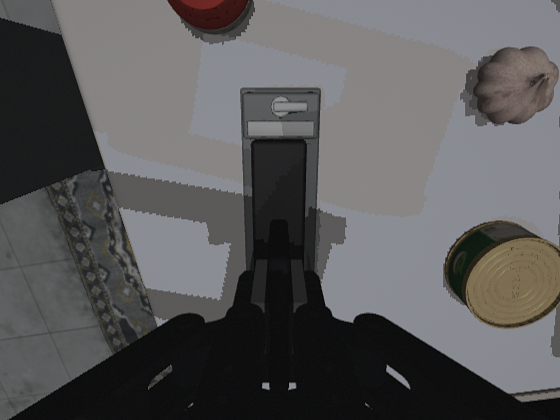

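The plate lines up over the dock. Going only by this picture, the dock sits about 1 mm further along tool y. Next I'll enter the mouth and check the forces.

```bash
python3 -m crank '[[0,0.1,1,0,0],[0,0.1,2,0,0],[0,0.1,2.6,0,0],[0,0.1,3.0,0,0],[0,0.1,3.4,0,0],[0,0.1,3.8,0,0],[0,0.1,4.2,0,0],[0,0.1,4.6,0,0],[0,0.1,5,0,0],[0,0.1,5.4,0,0],[0,0.1,5.4,0,0]]'
```

```text
time: 8.4
tool_pos: [460.1, -127.2, 118.0]
tcp_rot: [-179.9, -0.0, 80.5]
ft_force: [-0.1, 0.5, -2.3]
finger_gap: 7.0
grip_force: 78.3
```

```bash
python3 -m crank '[[0,0,0.3,0,0],[0,0,0.6,0,0],[0,0,0.9,0,0],[0,0,1.2,0,0],[0,0,1.5,0,0],[0,0,1.7,0,0],[0,0,1.9,0,0],[0,0,2.1,0,0],[0,0,2.2,0,0],[0,0,2.2,0,0]]' 100
```

```text
time: 9.4
tool_pos: [460.9, -127.4, 97.0]
tcp_rot: [180.0, 0.0, 80.5]
ft_force: [-1.0, -0.1, 5.3]
finger_gap: 6.8
grip_force: 100.3
```

```bash
for i in 1; do python3 -m crank '[[0,0,0.1,0,0],[0,0,0.2,0,0],[0,0,0.3,0,0],[0,0,0.35,0,0],[0,0,0.4,0,0],[0,0,0.4,0,0]]'; done; python3 -c "
from h import *
im,w=cloud('wrist')
print(sense()['ft_force'])"
```

```text
time: 10.0
tool_pos: [461.0, -127.5, 93.8]
tcp_rot: [180.0, 0.0, 80.5]
ft_force: [-4.5, 2.5, 11.4]
finger_gap: 6.8
grip_force: 101.3
[-4.26403518  2.42841705 12.44602647]
```

```bash
python3 -m crank '[[0,0,0.03,0,0],[0,0,0.06,0,0],[0,0,0.06,0,0],[0,0,0.06,0,0]]'
```

```text
time: 10.45
tool_pos: [461.0, -127.5, 93.7]
tcp_rot: [180.0, 0.0, 80.6]
ft_force: [-7.5, 3.0, 16.9]
finger_gap: 6.5
grip_force: 102.4
```

There's some side load, so I'll take that off, press a little more, and measure how the flange sits.

```bash
python3 -m crank '[[0.03,-0.05,0.03,0,0],[0.03,-0.09,0.06,0,0],[0.03,-0.09,0.06,0,0],[0.03,-0.09,0.06,0,0]]'
python3 - <<'E'
from h import *
im,w=cloud("wrist"); cv2.imwrite("pics/w5.png",im[...,::-1]); s=sense();print(s["tool_pos"],s["ft_force"])
a=np.radians(-9.45); u=np.array([np.cos(a),np.sin(a)]); v=np.array([-u[1],u[0]])
q=w.reshape(-1,3); q=q[np.isfinite(q[:,2])]; d=q[:,:2]-s["tool_pos"][:2]; L=np.c_[d@u,d@v,q[:,2]]
for x in (-22,-15,-9,-4,0,4,9,15,22):
    print(x,[(y,round(float(np.median(m[:,2])),1)) for y in (10,30,45,55,60,64,72,80) if len(m:=L[(abs(L[:,0]-x)<2)&(abs(L[:,1]-y)<2.5)&(L[:,2]>20)])>2])
E
```

```text
time: 10.85
tool_pos: [460.9, -127.5, 93.7]
tcp_rot: [179.8, 0.0, 80.5]
ft_force: [-5.9, 1.5, 18.7]
finger_gap: 6.7
grip_force: 102.3
[ 460.93448413 -127.51010142   93.72864193] [-5.47019939  1.53422385 18.90703118]
-22 [(10, 124.1), (45, 55.0), (55, 58.7), (60, 59.8), (64, 59.7), (72, 58.9), (80, 59.0)]
-15 [(10, 90.4), (30, 55.1), (45, 55.1), (55, 58.7), (60, 61.1), (64, 61.0), (72, 59.1), (80, 58.9)]
-9 [(10, 91.6), (30, 66.9), (45, 66.9), (55, 66.9), (60, 66.9), (64, 61.4), (72, 59.0), (80, 59.0)]
-4 [(10, 139.0), (30, 73.2), (45, 67.1), (55, 66.9), (60, 67.1), (64, 61.7), (72, 64.3), (80, 62.1)]
0 [(10, 149.2), (30, 89.3), (45, 67.0), (55, 67.0), (60, 67.0), (64, 61.5), (72, 65.7), (80, 63.9)]
4 [(10, 146.9), (30, 82.7), (45, 67.0), (55, 67.0), (60, 66.9), (64, 61.8), (72, 66.9), (80, 59.8)]
9 [(10, 91.7), (30, 66.9), (45, 66.9), (55, 67.0), (60, 67.0), (64, 61.9), (72, 66.7), (80, 59.3)]
15 [(10, 90.3), (30, 55.0), (45, 55.1), (55, 58.6), (60, 61.0), (64, 60.8), (72, 66.5), (80, 59.3)]
22 [(10, 122.7), (45, 54.7), (55, 58.5), (60, 60.3), (64, 59.4), (72, 59.1), (80, 58.9)]
```

View pics/w5.png

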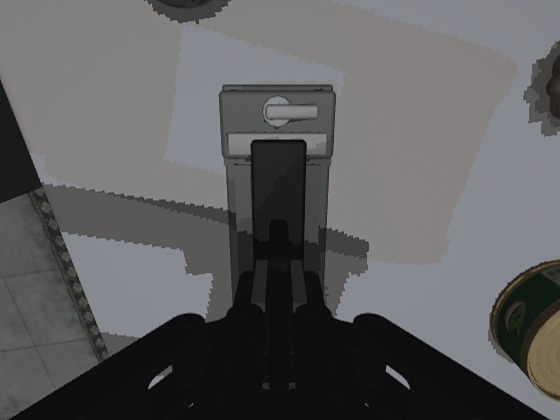

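The flange top reads 67.0 mm and the pads 61.0 mm, so the 6 mm flange is lying flush and level. I'll press slightly firmer and hold.

```bash
python3 -m crank '[[0.02,-0.06,0.03,0,0],[0.02,-0.06,0.06,0,0],[0.02,-0.06,0.08,0,0],[0.02,-0.06,0.08,0,0],[0.02,-0.06,0.08,0,0],[0.02,-0.06,0.08,0,0],[0.02,-0.06,0.08,0,0]]'
```

```text
time: 11.6
tool_pos: [460.9, -127.5, 93.7]
tcp_rot: [179.8, 0.1, 80.5]
ft_force: [-6.3, 1.9, 23.1]
finger_gap: 6.4
grip_force: 103.1
```

```bash
python3 -c "
from bench import *
print(hand_in())"
```

```text
the job is handed in; nothing more can be done
None
```

The slicing plate is in the dock with its flange flush on the stops, still held down with about 23 N at the wrist; the grating plate is still in the rack, nothing else was touched, and I handed in at about 11.6 s.

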